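Find the loose service hatch and push it open

ROBOT

A 6-joint arm with a two-finger parallel gripper is mounted at the origin on the work surface. World frame = base frame: x ahead of the robot, y to its left, z up, the work surface at z = 0. Lengths are in m, angles in rad, forces in N, time in s.
With the tool pointing down it reaches from about 0.35 to 0.85 m from the base axis. Payload 8.1 kg.
Tool frame: the origin (TCP) lies at the very end of the fingers, on their centre line; the grasp point (between the pads) lies 19 mm behind it; x points along the fingers, y is the direction in which the jaws open and shut, and the axes are right-handed (so a half turn about x gives the same grasp; the last joint's range is limited). The gripper opens to 93 mm and grips with 3 to 60 N. Pads are 15 mm wide; open, the fingers measure 128 mm over their backs; the gripper's body (75 mm by 188 mm) begins 65 mm behind the grasp point.
Start: joints at [1.081, 0.13, 1.488, -0, 1.523, -0.085], TCP at [0.236, 0.552, 0.219] pointing down, gripper open.
Joint ranges: [-2.96, 2.96], [-0.89, 2.26], [0.02, 2.5], [-1.34, 4.48], [0, 2.73], [-2.66, 2.66]. Speed limits (rad/s): [2.39, 2.39, 2.79, 3.14, 3.14, 3.14].

INTERFACE

Orientations are given as a rotation vector (axis times angle).
In Python, from plant import * gives the robot as it stands. The module is installed in compiled form; this text tells all that it offers.
- The arm moves only by the tool apply_moves, never from a script. Its argument "series" is a list of rows, each an object with "jaw": the gripper's target within -1 to 1 (shut at 1, half-way at 0, fully open at -1); "linear": the shift along the tool's x, y, z normalised to -1 to 1, where 1 is 0.6 m, a list of three; "roll": the turn about the tool's x normalised to -1 to 1, where 1 is 30 degrees. A call has 1 to 20 rows; each row is the pose to reach, as a shift and turn from the pose measured when the call began, along the tool's axes at that moment; what a row does not reach only later rows make up. A row lasts 1/8 s, in which the tool goes at most 62.5 mm and 10.7 degrees, less where a joint would pass 70% of its speed; a pose out of reach is approached as far as the arm can. A call with a number of a shift or a turn outside -1 to 1 is refused whole. A call with a gripper value outside its range is refused whole. The fingers move at their own pace and stop on an object; "force" is the grip in N (left out, the last holds). Time passes only in rows, so rows that repeat a pose let the fingers close. It gives the time, the measured TCP pose, the force and the opening at its end, in the units of the state.
- read_state(): the state, without advancing time (a new reading comes with each control period).
- read_camera(name): name is "side" or "top" or "wrist"; returns a dict with "pixels" (400x640x3 uint8, blue, green, red), "intrinsics" (3x3 intrinsics, pixels), "rvec" (rotation vector, rad) and "tvec" (3), from world to camera coordinates, as OpenCV has them; the wrist camera has in their place "tool_from_camera" (4x4, takes a point from camera to tool coordinates, whose origin is the TCP and whose axes are the tool frame's). Camera axes: x right, y down, z forward; pixel columns grow to the right and rows downward; lengths in m; the calibration is good to about 2 mm. A picture is of the moment at which its call begins: read the wrist's pose just before it. There is no depth.
- close_job(): hands the job in, once; it reports no verdict.
The state is a dict: "t": time; "q": joint angles; "dq": joint speeds; "joint_torque": joint torques, N m; "tool_pos": TCP position; "orientation": TCP orientation; "force": force on the tool from outside, world axes, zero at the start; "wrist_torque": the same for the moment, N m; "opening": finger opening in m.
Only numpy, scipy, OpenCV 4.12 (cv2) and the standard library are available. Lean on these libraries where they do the work, as an engineer would, in place of code of your own. Each camera call takes 0.05 s, during which the arm holds its last target. There are 200 camera calls.

TASK

Three of the four identical brown hatches on top of the cream case are fastened from inside and one is loose: press gently near the end of one after another to find the one that rocks, then push it fully open so that it stays tilted at its stop. Do not force the ones that hold fast, push with the fingertips only, and leave the things standing on and beside the case alone.

Things in the scene. Friction and masses are not known exactly. Their poses are not given: they have to be found in the camera images.
- case: cream painted equipment case fixed to the table, 280 (x) x 380 (y) x 110 mm high; origin at the centre of its underside, x points to its far long side, y to its left, z up. Its flat top, 110 mm above the table, carries the four hatches in a row along y, spaced 88 mm, hatch_1 at y +132 mm to hatch_4 at y -132 mm, all at x 0
- hatch_1 (a joint): tilt of hatch 1 of 4 (leftmost), rad. Each hatch is a brown plate 120 (x) x 72 (y) x 4 mm, flush with the case's top when shut, 2 mm gap all round, turning on a pivot along the case's y through its middle. 0 = shut, level; positive: its far (+x) end sinks and its near end rises; negative: the reverse; stops at +0.8 and -0.8
- hatch_1_far (a point): point on the upper face of hatch 1, on its centre line, 38 mm from the pivot towards its far (+x) end; moves with the hatch
- hatch_1_near (a point): as above, 38 mm from the pivot towards the near (-x) end of hatch 1
- hatch_2 (a joint): tilt of hatch 2, made as hatch 1. Three of the four hatches are held fast from below (they give about 1 mm, under 0.04 rad); one, a different one each time, is free: pressed 38 mm from its pivot, at either end, it rocks under 2 to 3 N, and its stiff pivot keeps it wherever it is left
- hatch_2_far (a point): point on the upper face of hatch 2, on its centre line, 38 mm from the pivot towards its far (+x) end; moves with the hatch
- hatch_2_near (a point): as above, 38 mm from the pivot towards the near (-x) end of hatch 2
- hatch_3 (a joint): tilt of hatch 3, made as hatch 1. The space below the free hatch is empty to 75 mm below the case's top
- hatch_3_far (a point): point on the upper face of hatch 3, on its centre line, 38 mm from the pivot towards its far (+x) end; moves with the hatch
- hatch_3_near (a point): as above, 38 mm from the pivot towards the near (-x) end of hatch 3
- hatch_4 (a joint): tilt of hatch 4 (rightmost), made as hatch 1
- hatch_4_far (a point): point on the upper face of hatch 4, on its centre line, 38 mm from the pivot towards its far (+x) end; moves with the hatch
- hatch_4_near (a point): as above, 38 mm from the pivot towards the near (-x) end of hatch 4
- adapter: bystander: loose steel and brass plug adapter standing on the near strip of the case's top, 22 mm diameter, 32 mm high; origin under its centre
- handheld: bystander: loose black handheld radio standing upright on the table left of the case, 34 x 56 x 110 mm plus a 50 mm stub aerial; origin under its centre
- converter: bystander: loose black converter box lying right of the case, 150 x 102 x 48 mm with three knobs 20 mm long on its far end; origin under its centre

How it is judged:
By the outcome, as a careful person would: the job done as asked, in the order asked, and still so for the second after the job is handed in, with the robot touching nothing.
It also fails if it takes over 48 s, if anything falls off the work surface, if the arm or the gripper's body presses on something with over 40 N, if the wrist force passes 120 N, or if a joint passes its speed limit or range.

## Working session

There is one attempt and no reset: what is moved stays moved. The work goes in short steps, Python scripts to look and compute and a tool call to move; the robot and the scene stay as the last step left them, time stands still between calls to the robot, and variables do not carry over. Pictures are saved under pics/ and viewed, about 8 in all and at most 12, crops included, and the job is handed in when it is done.

Besides the shell and the picture viewer there is one more tool, called after "Call:" in YAML: its name, and indented under it one key for each argument. apply_moves: Moves the arm, as the interface text tells. Its arguments: {"type":"object","properties":{"series":{"type":"array"},"force":{"type":"number"}},"required":["series"]}

```bash
mkdir -p pics; cat > h.py <<'E'
from plant import *
import numpy as np, cv2
from scipy.spatial.transform import Rotation as R
def ray(c,uv):
    K=np.array(c["intrinsics"]);Rm=cv2.Rodrigues(np.array(c["rvec"],float))[0];t=np.array(c["tvec"],float).ravel()
    d=Rm.T@np.linalg.solve(K,[uv[0],uv[1],1.]);return -Rm.T@t,d
def onz(c,uv,z):
    o,d=ray(c,uv);return o+d*(z-o[2])/d[2]
E
python3 - <<'E'
from h import *
s=read_state();print(s["t"],s["tool_pos"],s["orientation"],s["force"],s["opening"])
print(R.from_rotvec(s["orientation"]).as_matrix().round(3))
a=read_camera("top");b=read_camera("side")
for n,c in(("top",a),("side",b)):
    cv2.imwrite(f"pics/{n}.png",c["pixels"]);print(n,ray(c,(320,200)))
np.save("pics/top.npy",a,allow_pickle=True)
m=cv2.cvtColor(a["pixels"],cv2.COLOR_BGR2HSV)
print(m[::50,::64].tolist())
E
```

```text
0.0 [0.23598779 0.55101931 0.21759567] [ 0.31612626  1.54791352 -0.31893879] [ 0.89923024 -0.02539532 -0.34024393] 0.09293712018677666
[[-0.001  0.394  0.919]
 [-0.002  0.919 -0.394]
 [-1.    -0.002 -0.   ]]
top (array([0.40650289, 0.00557453, 1.26020943]), array([ 0.08683365,  0.01254997, -0.99621686]))
side (array([ 0.20417802, -0.62715232,  0.5916324 ]), array([ 0.38462622,  0.71742494, -0.58111721]))
[[[22, 53, 106], [21, 48, 107], [21, 50, 103], [23, 49, 104], [23, 47, 108], [19, 71, 90], [16, 143, 68], [15, 153, 65], [16, 160, 83], [15, 151, 83]], [[15, 4, 124], [15, 4, 136], [20, 6, 133], [0, 2, 130], [10, 6, 135], [23, 8, 135], [15, 4, 133], [20, 6, 135], [30, 4, 140], [109, 122, 136]], [[10, 6, 125], [0, 4, 124], [15, 4, 122], [20, 6, 137], [15, 8, 125], [15, 8, 123], [15, 4, 131], [15, 4, 139], [30, 2, 141], [109, 119, 139]], [[0, 0, 125], [15, 4, 123], [0, 2, 118], [10, 6, 135], [24, 65, 180], [24, 92, 160], [11, 136, 75], [100, 13, 60], [10, 5, 141], [0, 5, 140]], [[20, 6, 136], [0, 6, 134], [0, 4, 123], [15, 4, 135], [15, 8, 127], [14, 116, 81], [24, 85, 200], [30, 4, 136], [15, 4, 142], [0, 4, 134]], [[0, 4, 133], [0, 4, 141], [10, 6, 129], [30, 2, 144], [30, 10, 73], [15, 7, 137], [15, 8, 136], [0, 4, 141], [30, 2, 143], [30, 6, 131]], [[15, 4, 144], [15, 7, 142], [15, 4, 140], [0, 3, 81], [10, 10, 79], [15, 6, 90], [0, 3, 148], [15, 4, 139], [10, 5, 141], [30, 2, 133]], [[23, 44, 70], [96, 38, 34], [10, 5, 140], [10, 6, 139], [0, 4, 139], [15, 4, 128], [15, 6, 91], [0, 8, 91], [10, 5, 144], [10, 5, 142]]]
```

View pics/top.png

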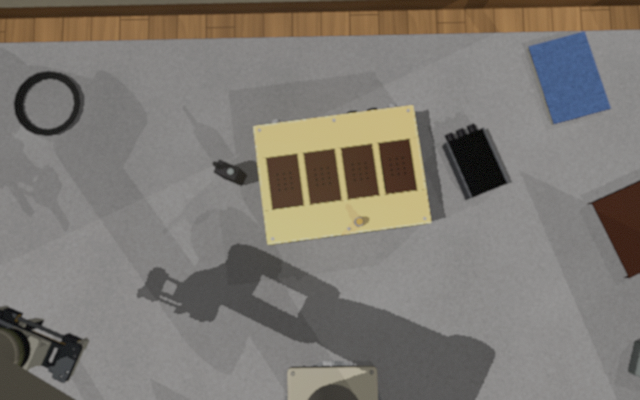

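View pics/side.png

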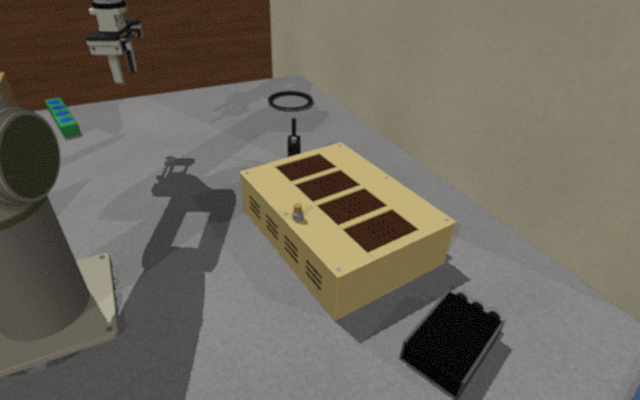

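The top view shows four brown hatches centred near (285,181), (322,176), (360,171) and (398,166). The adapter stands at (359,220), between hatches 3 and 4 on the near strip. The radio is at (230,172) and the converter at (477,160). The side view agrees.

```bash
python3 - <<'E'
from h import *
c=np.load("pics/top.npy",allow_pickle=True).item()
m=cv2.cvtColor(c["pixels"],cv2.COLOR_BGR2HSV)
k=cv2.inRange(m,(0,90,20),(20,255,110)); k[:120]=0;k[230:]=0;k[:,:255]=0;k[:,430:]=0
k=cv2.morphologyEx(k,cv2.MORPH_OPEN,np.ones((3,3)))
P=[]
for q in cv2.findContours(k,0,2)[0]:
    if cv2.contourArea(q)<500: continue
    r=cv2.minAreaRect(q); P.append(onz(c,r[0],.11)); print(r,P[-1].round(4))
P=np.array(sorted(P,key=lambda p:-p[1]));O=P.mean(0)
y=P[0]-P[-1];print("spacing",np.linalg.norm(y[:2])/3);y/=np.linalg.norm(y);x=np.array([y[1],-y[0],0])
print("O",O,"x",x,"y",y,"yaw",np.arctan2(x[1],x[0]))
for i in range(4):
    h=O+y*(.132-.088*i);print(i+1,"ctr",h.round(4),"far",(h+.038*x).round(4),"near",(h-.038*x).round(4))
print("adapter",onz(c,(361,224),.11), onz(c,(358,219),.142))
s=read_state();print(s["t"],s["tool_pos"])
M=R.from_rotvec(s["orientation"]).as_matrix()
for i in range(4):
    h=O+y*(.132-.088*i)+.038*x;h[2]=.16;print("tool shift to far/.6",(M.T@(h-s["tool_pos"])/.6).round(3))
print("tool y in world deg",np.degrees(np.arctan2(M[1,1],M[0,1])),"case x deg",np.degrees(np.arctan2(x[1],x[0])))
E
```

```text
((284.4076843261719, 181.26156616210938), (50.48213195800781, 30.26447296142578), 82.87498474121094) [0.5519 0.1018 0.11  ]
((322.0589599609375, 176.19215393066406), (50.354373931884766, 30.19940757751465), 82.40535736083984) [0.5621 0.0143 0.11  ]
((359.5199890136719, 171.1400146484375), (50.48741912841797, 30.12274742126465), 81.8698959350586) [ 0.5722 -0.0728  0.11  ]
((397.1409606933594, 166.1301727294922), (50.75406265258789, 30.260683059692383), 81.38435363769531) [ 0.5823 -0.1604  0.11  ]
spacing 0.08797785469316366
O [ 0.56713508 -0.02925489  0.11      ] x [0.99334844 0.11514717 0.        ] y [-0.11514717  0.99334844  0.        ] yaw 0.11540315527717122
1 ctr [0.5519 0.1019 0.11  ] far [0.5897 0.1062 0.11  ] near [0.5142 0.0975 0.11  ]
2 ctr [0.5621 0.0145 0.11  ] far [0.5998 0.0188 0.11  ] near [0.5243 0.0101 0.11  ]
3 ctr [ 0.5722 -0.073   0.11  ] far [ 0.6099 -0.0686  0.11  ] near [ 0.5345 -0.0773  0.11  ]
4 ctr [ 0.5823 -0.1604  0.11  ] far [ 0.6201 -0.156   0.11  ] near [ 0.5446 -0.1648  0.11  ]
adapter [ 0.44967882 -0.07311984  0.11      ] [ 0.4597615 -0.0645143  0.142    ]
0.1 [0.23605793 0.55108218 0.21772782]
tool shift to far/.6 [ 0.097 -0.449  0.834]
tool shift to far/.6 [ 0.097 -0.576  0.907]
tool shift to far/.6 [ 0.097 -0.704  0.98 ]
tool shift to far/.6 [ 0.097 -0.831  1.052]
tool y in world deg 66.80618584187425 case x deg 6.612113739874805
```

Call:
apply_moves:
  series:
    - {"jaw": 1,"linear": [0,-0.22,0.42],"roll": -0.5}
    - {"jaw": 1,"linear": [0,-0.22,0.42],"roll": -1}
    - {"jaw": 1,"linear": [0,-0.22,0.42],"roll": -1}
    - {"jaw": 1,"linear": [0,-0.3,0.6],"roll": -1}
    - {"jaw": 1,"linear": [0,-0.449,0.834],"roll": -1}
    - {"jaw": 1,"linear": [0,-0.449,0.834],"roll": -1}
    - {"jaw": 1,"linear": [0,-0.449,0.834],"roll": -1}
    - {"jaw": 1,"linear": [0,-0.449,0.834],"roll": -1}
    - {"jaw": 1,"linear": [0,-0.449,0.834],"roll": -1}
    - {"jaw": 1,"linear": [0,-0.449,0.834],"roll": -1}
    - {"jaw": 1,"linear": [0,-0.449,0.834],"roll": -1}
    - {"jaw": 1,"linear": [0.07,-0.449,0.834],"roll": -1}
    - {"jaw": 1,"linear": [0.14,-0.449,0.834],"roll": -1}
    - {"jaw": 1,"linear": [0.16,-0.449,0.834],"roll": -1}
    - {"jaw": 1,"linear": [0.16,-0.449,0.834],"roll": -1}
    - {"jaw": 1,"linear": [0.16,-0.449,0.834],"roll": -1}

```text
t: 2.1
tool_pos: [0.591, 0.1069, 0.1245]
orientation: [-0.095, 1.566, 0.093]
force: [0.8, 1.0, -0.4]
opening: 0.0005
```

Call:
apply_moves:
  series:
    - {"jaw": 1,"linear": [0.01,0,0],"roll": 0}
    - {"jaw": 1,"linear": [0.017,0,0],"roll": 0}
    - {"jaw": 1,"linear": [0.02,0,0],"roll": 0}
    - {"jaw": 1,"linear": [0.02,0,0],"roll": 0}

```text
t: 2.6
tool_pos: [0.5908, 0.1068, 0.1121]
orientation: [-0.095, 1.567, 0.093]
force: [0.0, 0.5, 0.4]
opening: 0.0006
```

```bash
python3 - <<'E'
from h import *
b=read_camera("side");cv2.imwrite("pics/s2.png",cv2.resize(b["pixels"][100:300,220:480],None,fx=3,fy=3))
s=read_state();print(s["tool_pos"],s["force"])
E
```

```text
[0.59094921 0.10681892 0.11230034] [ 0.52472689 -0.06463626 -0.91812085]
```

View pics/s2.png

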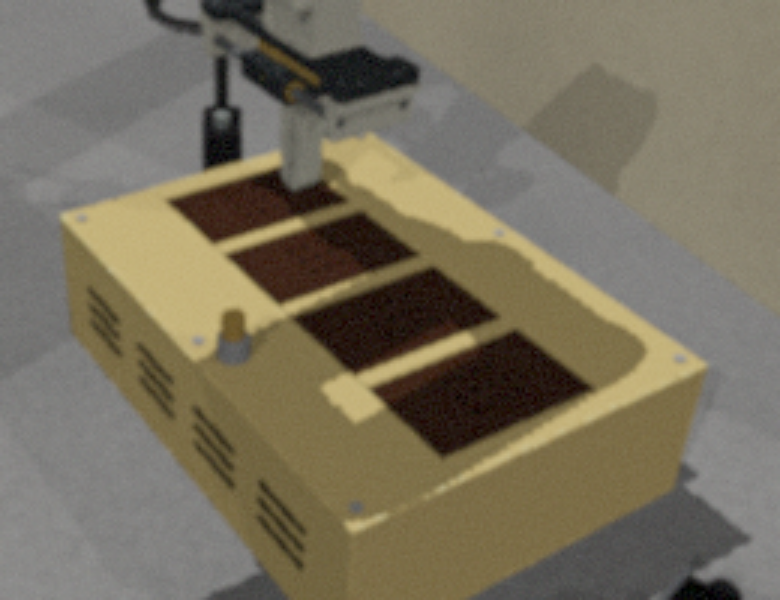

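The view shows the closed fingertips just above the far end of hatch 1, with their tip at about (302,188) in the crop. Next I press in small steps.

Call:
apply_moves:
  series:
    - {"jaw": 1,"linear": [0.002,0,0],"roll": 0}
    - {"jaw": 1,"linear": [0.0035,0,0],"roll": 0}
    - {"jaw": 1,"linear": [0.0035,0,0],"roll": 0}

```text
t: 3.02
tool_pos: [0.591, 0.1068, 0.1102]
orientation: [-0.095, 1.567, 0.093]
force: [-0.5, 0.5, 0.3]
opening: 0.0005
```

Call:
apply_moves:
  series:
    - {"jaw": 1,"linear": [0.0017,0,0],"roll": 0}
    - {"jaw": 1,"linear": [0.0017,0,0],"roll": 0}

```text
t: 3.28
tool_pos: [0.5911, 0.1068, 0.1097]
orientation: [-0.095, 1.566, 0.093]
force: [-2.7, -0.7, 4.6]
opening: 0.0006
```

Call:
apply_moves:
  series:
    - {"jaw": 1,"linear": [0.0017,0,0],"roll": 0}
    - {"jaw": 1,"linear": [0.0017,0,0],"roll": 0}

```text
t: 3.52
tool_pos: [0.5911, 0.1069, 0.1096]
orientation: [-0.095, 1.566, 0.093]
force: [-4.4, -1.1, 8.9]
opening: 0.0005
```

Hatch 1 holds: it pushed back with 9 N and did not move. Next is hatch 2.

Call:
apply_moves:
  series:
    - {"jaw": 1,"linear": [-0.025,0,0],"roll": 0}
    - {"jaw": 1,"linear": [-0.025,-0.05,0],"roll": 0}
    - {"jaw": 1,"linear": [-0.025,-0.12,0],"roll": 0}
    - {"jaw": 1,"linear": [-0.025,-0.147,0],"roll": 0}
    - {"jaw": 1,"linear": [-0.012,-0.147,0],"roll": 0}
    - {"jaw": 1,"linear": [-0.003,-0.147,0],"roll": 0}
    - {"jaw": 1,"linear": [-0.002,-0.147,0],"roll": 0}
    - {"jaw": 1,"linear": [-0.002,-0.147,0],"roll": 0}

```text
t: 4.53
tool_pos: [0.6014, 0.0202, 0.1107]
orientation: [-0.095, 1.567, 0.094]
force: [-0.9, 0.2, 0.3]
opening: 0.0005
```

Call:
apply_moves:
  series:
    - {"jaw": 1,"linear": [0.0015,0,0],"roll": 0}
    - {"jaw": 1,"linear": [0.003,0,0],"roll": 0}
    - {"jaw": 1,"linear": [0.003,0,0],"roll": 0}

```text
t: 4.9
tool_pos: [0.6015, 0.0206, 0.1096]
orientation: [-0.095, 1.566, 0.094]
force: [-2.4, 1.4, 5.5]
opening: 0.0004
```

Call:
apply_moves:
  series:
    - {"jaw": 1,"linear": [0.0017,0,0],"roll": 0}
    - {"jaw": 1,"linear": [0.0017,0,0],"roll": 0}

```text
t: 5.15
tool_pos: [0.6015, 0.0207, 0.1096]
orientation: [-0.095, 1.566, 0.094]
force: [-5.0, 1.1, 8.4]
opening: 0.0003
```

Hatch 2 holds too. Next is hatch 3.

Call:
apply_moves:
  series:
    - {"jaw": 1,"linear": [-0.025,0,0],"roll": 0}
    - {"jaw": 1,"linear": [-0.025,-0.05,0],"roll": 0}
    - {"jaw": 1,"linear": [-0.025,-0.12,0],"roll": 0}
    - {"jaw": 1,"linear": [-0.025,-0.147,0],"roll": 0}
    - {"jaw": 1,"linear": [-0.012,-0.147,0],"roll": 0}
    - {"jaw": 1,"linear": [-0.003,-0.147,0],"roll": 0}
    - {"jaw": 1,"linear": [-0.002,-0.147,0],"roll": 0}
    - {"jaw": 1,"linear": [-0.002,-0.147,0],"roll": 0}

```text
t: 6.15
tool_pos: [0.612, -0.066, 0.1107]
orientation: [-0.096, 1.566, 0.095]
force: [-0.3, 0.8, -0.3]
opening: 0.0005
```

Call:
apply_moves:
  series:
    - {"jaw": 1,"linear": [0.0015,0,0],"roll": 0}
    - {"jaw": 1,"linear": [0.003,0,0],"roll": 0}
    - {"jaw": 1,"linear": [0.003,0,0],"roll": 0}

```text
t: 6.52
tool_pos: [0.6122, -0.0655, 0.1097]
orientation: [-0.096, 1.566, 0.096]
force: [-2.2, 1.6, 4.8]
opening: 0.0002
```

Call:
apply_moves:
  series:
    - {"jaw": 1,"linear": [0.0017,0,0],"roll": 0}
    - {"jaw": 1,"linear": [0.0017,0,0],"roll": 0}

```text
t: 6.78
tool_pos: [0.6122, -0.0654, 0.1096]
orientation: [-0.096, 1.566, 0.096]
force: [-4.5, 1.8, 6.3]
opening: 0.0002
```

Hatch 3 holds as well. Next is hatch 4.

Call:
apply_moves:
  series:
    - {"jaw": 1,"linear": [-0.025,0,0],"roll": 0}
    - {"jaw": 1,"linear": [-0.025,-0.05,0],"roll": 0}
    - {"jaw": 1,"linear": [-0.025,-0.12,0],"roll": 0}
    - {"jaw": 1,"linear": [-0.025,-0.15,0],"roll": 0}
    - {"jaw": 1,"linear": [-0.012,-0.15,0],"roll": 0}
    - {"jaw": 1,"linear": [-0.003,-0.15,0],"roll": 0}
    - {"jaw": 1,"linear": [-0.002,-0.15,0],"roll": 0}
    - {"jaw": 1,"linear": [-0.002,-0.15,0],"roll": 0}

```text
t: 7.78
tool_pos: [0.6231, -0.1538, 0.1107]
orientation: [-0.097, 1.566, 0.097]
force: [-0.2, 0.6, -0.5]
opening: 0.0005
```

Call:
apply_moves:
  series:
    - {"jaw": 1,"linear": [0.0015,0,0],"roll": 0}
    - {"jaw": 1,"linear": [0.003,0,0],"roll": 0}
    - {"jaw": 1,"linear": [0.003,0,0],"roll": 0}

```text
t: 8.15
tool_pos: [0.6232, -0.1536, 0.1091]
orientation: [-0.097, 1.566, 0.097]
force: [-0.6, 0.5, 1.5]
opening: 0.0007
```

Call:
apply_moves:
  series:
    - {"jaw": 1,"linear": [0.0017,0,0],"roll": 0}
    - {"jaw": 1,"linear": [0.0017,0,0],"roll": 0}

```text
t: 8.4
tool_pos: [0.6233, -0.1536, 0.1081]
orientation: [-0.097, 1.566, 0.097]
force: [-0.2, 1.0, 2.0]
opening: 0.0007
```

Hatch 4 gives way at about 2 N, so it is the loose one. I push it down while easing inward.

Call:
apply_moves:
  series:
    - {"jaw": 1,"linear": [0.005,0,-0.001],"roll": 0}
    - {"jaw": 1,"linear": [0.01,0,-0.003],"roll": 0}
    - {"jaw": 1,"linear": [0.015,0,-0.005],"roll": 0}
    - {"jaw": 1,"linear": [0.02,0,-0.008],"roll": 0}
    - {"jaw": 1,"linear": [0.025,0,-0.01],"roll": 0}
    - {"jaw": 1,"linear": [0.03,0,-0.012],"roll": 0}
    - {"jaw": 1,"linear": [0.033,0,-0.014],"roll": 0}
    - {"jaw": 1,"linear": [0.033,0,-0.014],"roll": 0}

```text
t: 9.4
tool_pos: [0.6145, -0.1547, 0.0879]
orientation: [-0.096, 1.567, 0.097]
force: [0.3, -0.0, 1.3]
opening: 0.0003
```

Call:
apply_moves:
  series:
    - {"jaw": 1,"linear": [0.0035,0,0],"roll": 0}
    - {"jaw": 1,"linear": [0.006,0,0],"roll": 0}
    - {"jaw": 1,"linear": [0.006,0,0],"roll": 0}

```text
t: 9.78
tool_pos: [0.6158, -0.1549, 0.0858]
orientation: [-0.097, 1.564, 0.097]
force: [1.4, 0.6, 7.2]
opening: 0.0008
```

Call:
apply_moves:
  series:
    - {"jaw": 1,"linear": [0.0035,0,-0.002],"roll": 0}
    - {"jaw": 1,"linear": [0.005,0,-0.002],"roll": 0}
    - {"jaw": 1,"linear": [0.005,0,-0.002],"roll": 0}

```text
t: 10.15
tool_pos: [0.6166, -0.1551, 0.085]
orientation: [-0.098, 1.56, 0.096]
force: [2.3, 2.0, 9.5]
opening: 0.0008
```

```bash
python3 - <<'E'
from h import *
s=read_state();print(s["tool_pos"],s["force"])
b=read_camera("side");cv2.imwrite("pics/s3.png",cv2.resize(b["pixels"][100:300,220:480],None,fx=3,fy=3))
E
```

```text
[ 0.61655382 -0.1551111   0.0849795 ] [2.25312206 2.04460201 9.45860648]
```

View pics/s3.png

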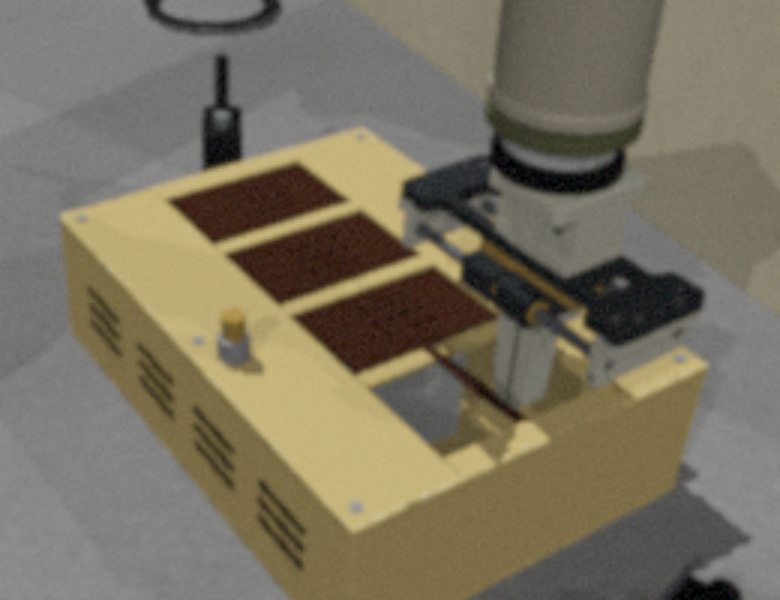

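Call:
apply_moves:
  series:
    - {"jaw": 1,"linear": [0.003,0,-0.003],"roll": 0}
    - {"jaw": 1,"linear": [0.006,0,-0.006],"roll": 0}
    - {"jaw": 1,"linear": [0.006,0,-0.006],"roll": 0}
    - {"jaw": 1,"linear": [0.006,0,-0.006],"roll": 0}

```text
t: 10.7
tool_pos: [0.6163, -0.1553, 0.0848]
orientation: [-0.099, 1.552, 0.095]
force: [4.8, 3.6, 13.8]
opening: 0.0005
```

It is solid at the stop: 14 N and no movement. I back off and check.

Call:
apply_moves:
  series:
    - {"jaw": 1,"linear": [-0.005,0,0.008],"roll": 0}
    - {"jaw": 1,"linear": [-0.02,0,0.01],"roll": 0}
    - {"jaw": 1,"linear": [-0.05,0,0.01],"roll": 0}
    - {"jaw": 1,"linear": [-0.1,0,0.01],"roll": 0}
    - {"jaw": 1,"linear": [-0.2,0,0.01],"roll": 0}
    - {"jaw": 1,"linear": [-0.25,0,0.01],"roll": 0}
    - {"jaw": 1,"linear": [-0.25,0,0.01],"roll": 0}
    - {"jaw": 1,"linear": [-0.25,0,0.01],"roll": 0}
    - {"jaw": 1,"linear": [-0.25,0,0.01],"roll": 0}

```text
t: 11.82
tool_pos: [0.6188, -0.1541, 0.2328]
orientation: [-0.098, 1.555, 0.096]
force: [-0.7, 0.4, 0.2]
opening: 0.0002
```

```bash
python3 - <<'E'
from h import *
s=read_state();print(s["t"],s["tool_pos"],s["force"])
b=read_camera("side")
cv2.imwrite("pics/s4.png",cv2.resize(b["pixels"][100:300,220:480],None,fx=3,fy=3))
# expected pixels of hatch-4 near edge corners, by tilt
O=np.array([.5823,-.1604,.108]);x=np.array([.9933,.1151,0]);y=np.array([-.1151,.9933,0])
for t in(.6,.7,.75,.8):
    P=[O-.06*(np.cos(t)*x-np.sin(t)*np.array([0,0,1]))+.002*(np.array([0,0,1])*np.cos(t)+x*np.sin(t))+k*y for k in(.036,-.036)]
    uv=cv2.projectPoints(np.array(P),np.array(b["rvec"],float),np.array(b["tvec"],float),np.array(b["intrinsics"]),None)[0].reshape(-1,2)
    print(t,((uv-[220,100])*3).round())
E
```

```text
11.825 [ 0.61880412 -0.15408546  0.23279086] [-0.7344919   0.38112246  0.18773345]
0.6 [[385. 337.]
 [461. 403.]]
0.7 [[391. 329.]
 [467. 395.]]
0.75 [[394. 325.]
 [470. 391.]]
0.8 [[397. 322.]
 [474. 387.]]
```

View pics/s4.png

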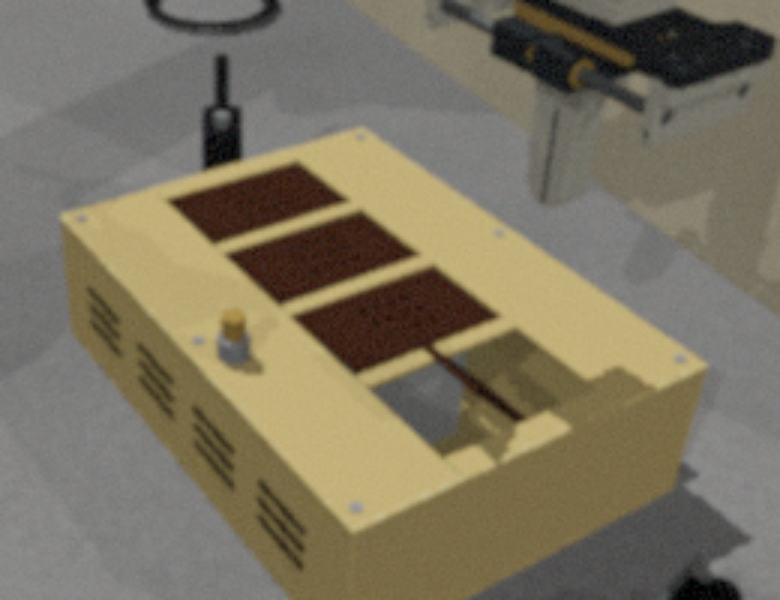

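The side camera looks at hatch 4 almost edge-on: a thin brown line runs from (430,347) to (522,417). The other hatches are shut and the adapter and radio have not moved. I compare that line with the expected outline, and move the arm aside for a top view.

Call:
apply_moves:
  series:
    - {"jaw": 1,"linear": [-0.05,0,-0.1],"roll": 0}
    - {"jaw": 1,"linear": [-0.05,0,-0.2],"roll": 0}
    - {"jaw": 1,"linear": [-0.05,0,-0.3],"roll": 0}
    - {"jaw": 1,"linear": [-0.05,0,-0.35],"roll": 0}
    - {"jaw": 1,"linear": [-0.05,0,-0.35],"roll": 0}
    - {"jaw": 1,"linear": [-0.05,0,-0.35],"roll": 0}
    - {"jaw": 1,"linear": [-0.05,0,-0.35],"roll": 0}

```text
t: 12.75
tool_pos: [0.4107, -0.1798, 0.2597]
orientation: [-0.098, 1.556, 0.097]
force: [-0.5, 0.0, 0.1]
opening: 0.0004
```

```bash
python3 - <<'E'
from h import *
s=read_state();print(s["t"],s["tool_pos"],s["force"])
b=read_camera("side");a=read_camera("top")
cv2.imwrite("pics/t5.png",cv2.resize(a["pixels"][90:250,200:520],None,fx=2.5,fy=2.5,interpolation=cv2.INTER_CUBIC))
O=np.array([.5823,-.1604,.108]);x=np.array([.9933,.1151,0]);y=np.array([-.1151,.9933,0]);z=np.array([0,0,1.])
for t in(.6,.7,.8):
    X=np.cos(t)*x-np.sin(t)*z;Z=z*np.cos(t)+x*np.sin(t)
    P=np.array([O+i*.06*X+.002*Z+k*.036*y for i in(-1,1) for k in(1,-1)])
    for c,o,f in((b,[220,100],3),(a,[200,90],2.5)):
        uv=cv2.projectPoints(P,np.array(c["rvec"],float),np.array(c["tvec"],float),np.array(c["intrinsics"]),None)[0].reshape(-1,2)
        print(t,((uv-o)*f).round().tolist())
E
```

```text
12.75 [ 0.41071486 -0.17983454  0.25972445] [-0.45504631  0.02094553  0.08561857]
0.6 [[385.0, 337.0], [461.0, 403.0], [495.0, 371.0], [570.0, 432.0]]
0.6 [[466.0, 243.0], [546.0, 232.0], [443.0, 149.0], [517.0, 139.0]]
0.7 [[391.0, 329.0], [467.0, 395.0], [491.0, 379.0], [565.0, 440.0]]
0.7 [[466.0, 238.0], [546.0, 227.0], [443.0, 154.0], [517.0, 144.0]]
0.8 [[397.0, 322.0], [474.0, 387.0], [485.0, 386.0], [559.0, 447.0]]
0.8 [[466.0, 233.0], [546.0, 222.0], [443.0, 158.0], [517.0, 148.0]]
```

View pics/t5.png

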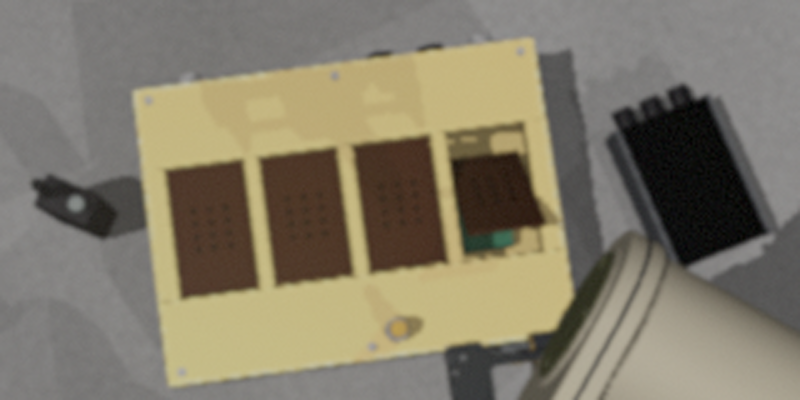

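The top view shows hatch 4 open. Its near corners are at about (463,233) and (545,222), and its far edge at about row 150-160. That matches the outline for 0.8 rad (466,233; 546,222). The adapter, radio and converter are where they were.

```bash
python3 -c "
from plant import *
print(close_job())"
```

```text
the job is handed in; nothing more can be done
None
```

Hatch 4, the rightmost, was the loose one. I pushed it fully open, and it stays tilted at its +0.8 rad stop with the arm clear. I handed the job in at about 12.8 s.

- **Finding it:** I pressed the far end of each hatch in turn with closed fingertips. Hatches 1, 2 and 3 held under about 9, 8 and 6 N without moving. Hatch 4 gave way at about 2 N.
- **Opening it:** I pushed hatch 4 far end down until it stopped moving; the last push read about 14 N.
- **Last checks:** The final top view matched the computed outline for 0.8 rad to within a few millimetres. The side view showed the plate almost edge-on, which also fits. The other three hatches were still shut, and the adapter, radio and converter looked undisturbed.
- **Disagreement:** The fastened hatches showed no visible 1 mm give, probably because I pressed so lightly. No check failed.

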